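# Free the seized locating block from the clamping fixture

### The arm

A 6-joint arm with a two-finger parallel gripper is mounted at the origin on a cart in front of the work surface, level with it; the furniture and walls round the work are solid. World frame = base frame: x ahead of the robot, y to its left, z up, the work surface at z = 0. Lengths are in m, angles in rad, forces in N, time in s.
With the tool pointing down it reaches from about 0.275 to 0.75 m from the base axis. Payload 10.2 kg.
Tool frame: the origin (TCP) lies on the centre line of the jaws, within the pads' length; the fingertips stand 8 mm ahead of it and the grasp point (between the pads) lies 11 mm behind it; z points along the fingers, y is the line along which they close (so a half turn about z gives the same grasp; the last joint's range is limited). The gripper opens to 88 mm and grips with 3 to 60 N. Pads are 18 mm wide; open, the fingers measure 123 mm over their backs; the gripper's body (75 mm by 187 mm) begins 45 mm behind the grasp point.
Start: joints at [-1.566, 0.313, 1.498, -0, 1.331, -0.223], TCP at [0.119, -0.511, 0.247] pointing down, gripper open.
Joint ranges: [-2.94, 2.94], [-0.97, 2.17], [0.19, 2.56], [-1.23, 4.37], [0.02, 3.11], [-2.88, 2.88]. Speed limits (rad/s): [2.39, 2.39, 3.01, 3.14, 3.14, 3.14].

### API

Orientations are given as [roll, pitch, yaw] about the fixed x, y, z axes, in that order (R = Rz(yaw) Ry(pitch) Rx(roll)).
In Python, from station import r gives the robot as it stands. The module is installed in compiled form; this text tells all that it offers.
- The arm moves only by the shell command python3 -m jog 'ROWS' [FORCE]. ROWS is a JSON object of lists of equal length, an entry for each row: "delta_rot": the turn, a rotation vector about the tool's x, y, z in units of 6 degrees (1.0 is 6 degrees), a list of three; "delta_pos": the shift along the tool's x, y, z in mm, a list of three; "gripper": the opening, from 0 (shut) to 1 (fully open). A call has 1 to 20 rows; each row shifts and turns the commanded pose from where the row before left it, along the tool's axes as they then stand; what a row does not reach is not made up. A row lasts 1/12 s, in which the tool goes at most 41.7 mm and 7.16 degrees, less where a joint would pass 70% of its speed; a pose out of reach is approached as far as the arm can. A call with a gripper value outside its range is refused whole. The fingers move at their own pace and stop on an object; FORCE is the grip in N (left out, the last holds). Time passes only in rows, so rows that do not move let the fingers close. It gives the time, the measured TCP pose, the force, the opening and the grip force at its end, in the units of the state.
- r.state(): the state, without advancing time (a new reading comes with each control period).
- r.capture(name): name is "side" or "top"; returns a dict with "frame" (480x640x3 uint8, red, green, blue), "intrinsics" (3x3 intrinsics, pixels), "extrinsics" (4x4, takes a point from world to camera coordinates). Camera axes: x right, y up, looking along -z (the intrinsics and any distortion apply to the point x, -y, -z); pixel columns grow to the right and rows downward; lengths in m; the calibration is good to about 2 mm. A picture is of the moment at which its call begins. There is no depth.
- r.hand_in(): hands the job in; it is judged then, once.
The state is a dict: "clock": time; "joint_positions": joint angles; "qvel": joint speeds; "tau": joint torques, N m; "tcp_pos": TCP position; "tool_rot": TCP orientation; "force": force on the tool from outside, world axes, zero at the start; "torque": the same for the moment, N m; "grip_width": opening from 0.0 (shut) to 1.0 (fully open); "grasp_force": force on a finger pad.
Only numpy, scipy, OpenCV 4.12 (cv2) and the standard library are available. Lean on these libraries where they do the work, as an engineer would, in place of code of your own. Each camera call takes 0.05 s, during which the arm holds its last target. There are 200 camera calls.

### The job

Strip the clamping fixture: first take the loose metal spacer out from behind its right cheek and stand it back, fully home, in the storage block whose empty slot fits it, and let go of it. Then grasp the steel locating block by its neck and rock it side to side until it has pushed both stiff cheeks apart and comes free, without touching the cheeks with the fingers. Lift it out and finish while still holding it, upright and still, over the fixture, just clear of the cheeks (a centimetre or two), and leave everything else on the bench alone.

Things in the scene. Friction and masses are not known exactly. Their poses are not given: they have to be found in the camera images.
- fixture: Steel clamping fixture fixed to the bench, bed plate 100 x 180 x 10 mm. Origin at the centre of the plate's underside, at bench height; x across the fixture, y along it towards the left cheek, z up. Two aluminium cheeks clamp the locating block in its middle; end stops, tops 26 mm above the bench, stand 72 to 84 mm either side. The spacer in the gap at -y keeps the right cheek from sliding out.
- cheek_left (a joint): Outward slide (+y) of the left cheek in m: under 0.001 as clamped, at most 0.0095. No spring: stiff dry friction, about 12 N to push, and it stays where it is pushed. The lip of each cheek overhangs the block's shoulder by 4 mm, so both cheeks must be out by more than 4 mm, better 6 mm, before the block lifts out.
- cheek_right (a joint): The same for the right cheek; outward is towards -y of the fixture. It is free to slide out only once the spacer has been taken away.
- cheek_left_top (a point): Centre of the left cheek's top face, 58 mm above the bench. Each aluminium cheek is 64 mm in x and as clamped reaches from 11 to 48 mm from the fixture's middle in y; its lip is the inner top edge, 10 mm thick. Moves with the cheek.
- cheek_right_top (a point): The same point on the right (-y) cheek, which the spacer stands behind.
- block_centre (a point): Centre of the steel locating block, 0.35 kg, 110 mm tall: 55 mm above its lowest line, 65 mm above the bench when seated; axes as the fixture's, z up its neck. The neck is 20 mm thick (y), 40 mm wide (x) and reaches the block's top, 52 mm above the cheeks, with 1 mm of play to each lip: grasp it high up across its 20 mm. It cannot be pulled straight out while clamped.
- block_pivot (a point): Axis of the block's round foot (8 mm radius, along x), 47 mm below its centre. The foot lies in a trough of the bed plate and cannot shift sideways: the block rocks about this line. Leaning it 0.2 rad (12 degrees) to one side pushes that cheek out by about 6 mm; beyond 0.28 rad it jams. Its shoulders, 30 mm wide in y, lie under the lips with 4 mm of play in height.
- spacer_centre (a point): Loose aluminium spacer, 40 (x) x 22 (y) x 90 mm tall, 0.15 kg, standing on the bed plate behind the right cheek. This point is its centre, 45 mm above its underside, 55 mm above the bench at the start; its top 100 mm above the bench, 42 mm above the cheeks. Grasp it near the top. Between it and the neck of the block there are 39 mm for a finger, so across its 22 mm open no wider than about 55 mm.
- holder_mid_mouth (a point): Grey storage block, 64 x 56 x 35 mm high, fixed on the bench. Point: centre of its slot's mouth on the top face; x along the 43 mm long slot, y across. Its empty slot is 43 x 25 mm, 27 mm deep, with its floor 8 mm above the bench: the spacer's own place, in a line of three storage blocks whose order varies. With the spacer fully home in it, the spacer's centre is 53 mm above the bench.
- holder_thin_mouth (a point): Grey storage block, 64 x 56 x 35 mm high, fixed on the bench. Point: centre of its slot's mouth on the top face; x along the 43 mm long slot, y across. Its slot is empty but only 13 mm wide, too narrow for the spacer; in a line of three storage blocks whose order varies.
- holder_thick_mouth (a point): Grey storage block, 64 x 56 x 35 mm high, fixed on the bench. Point: centre of its slot's mouth on the top face; x along the 43 mm long slot, y across. Its slot is filled by a thicker spacer that stands fixed in it, 40 x 32 mm, top 98 mm above the bench; leave it alone; in a line of three storage blocks whose order varies.
- paint_brush: Thin dark artist's brush, 147 x 9 x 9 mm, lying on the bench; origin under its middle, x along it. Leave it.
- brass_brush: Thin wooden-handled brush, 132 x 9 x 9 mm, lying on the bench at the left; origin under its middle, x along it. Leave it.
- wood_block: Brown wooden block, 40 x 85 x 34 mm, lying on the bench beyond the fixture; origin at the centre of its underside. Leave it.

How it is judged:
On the way, in this order (a step that is already met when the one before it is completed fails the run):
1. the spacer stands fully home in its own slot, let go (horizontal distance between spacer_centre and holder_mid_mouth below 0.005 m and z of spacer_centre in the frame of holder_mid between 0.049 and 0.057 m and angle between spacer_centre's own z axis and vertical below 0.08 rad and contact force between the fingers and spacer below 0.2 N), for 0.2 s.
2. both cheeks have been pushed out while the block is still down in the fixture (value of joint each of cheek_left, cheek_right above 0.0025 m and z of block_centre in the frame of fixture below 0.085 m), for 0.05 s.
At the end, for the whole second after the job is handed in: Spacer upright in its slot (4 mm short of the floor at most), let go; both cheeks out by 2.5 mm or more; block held in the fingers, still, upright within 0.15 rad, off the fixture, within 40 mm of straight above its middle, lowest line 2 to 45 mm above the cheeks (horizontal distance between spacer_centre and holder_mid_mouth below 0.005 m and z of spacer_centre in the frame of holder_mid between 0.049 and 0.057 m and angle between spacer_centre's own z axis and vertical below 0.08 rad and value of joint each of cheek_left, cheek_right above 0.0025 m and z of block_centre in the frame of fixture between 0.115 and 0.158 m and horizontal distance between block_centre and fixture below 0.04 m and angle between block_centre's own z axis and vertical below 0.15 rad and contact force between the fingers and block above 1 N and contact force between block and fixture below 0.1 N and linear speed of block below 0.03 m/s); the arm keeps its last pose, push and grip.
It fails at once if a cheek is pushed by the fingers (contact force between the fingers and cheek_left above 3 N or contact force between the fingers and cheek_right above 3 N).
It fails at once if another thing on the bench is disturbed (distance of any of paint_brush, brass_brush, wood_block from where it was at the start of the episode above 0.025 m).
It also fails if it takes over 64 s, if anything falls off the work surface, if the arm or the gripper's body presses on something with over 40 N, if the wrist force passes 120 N, or if a joint passes its speed limit or range.

## Working session

There is one attempt and no reset: what is moved stays moved. The work goes in short steps, Python scripts to look and compute and a shell command to move; the robot and the scene stay as the last step left them, time stands still between calls to the robot, and variables do not carry over. Pictures are saved under pics/ and viewed, at most 10 in all, crops included, and the job is handed in when it is done.

```bash
mkdir -p pics; cat > h.py <<'E'
import numpy as np, cv2
from station import r
def cap(n):
    c=r.capture(n); return c['frame'],np.array(c['intrinsics']),np.array(c['extrinsics'])
def ray(K,E,u,v):
    d=np.linalg.inv(K)@np.array([u,v,1.]); d=np.array([d[0],-d[1],-d[2]])
    R,t=E[:3,:3],E[:3,3]; return -R.T@t, R.T@d
def onz(K,E,u,v,z):
    o,d=ray(K,E,u,v); return o+d*(z-o[2])/d[2]
def proj(K,E,p):
    q=E[:3,:3]@np.array(p)+E[:3,3]; q=K@np.array([q[0],-q[1],-q[2]]); return q[:2]/q[2]
E
python3 - <<'E'
from h import *
print(r.state())
for n in('top','side'):
    f,K,E=cap(n); cv2.imwrite(f'pics/{n}0.png',f[:,:,::-1]); print(n,K.tolist(),ray(K,E,320,240))
    np.savez(f'{n}0.npz',f=f,K=K,E=E)
E
```

```text
{'clock': 0.0, 'joint_positions': array([-1.56639073e+00,  3.13447673e-01,  1.49839342e+00, -3.60437527e-05,
        1.33098780e+00, -2.23397820e-01]), 'qvel': array([ 4.30105154e-04, -3.16686124e-04, -1.54899304e-04,  7.52833614e-05,
       -1.84339106e-04, -3.63994496e-05]), 'tau': array([ 7.50460856e-06, -4.02211547e+01, -2.52267998e+01,  6.94633741e-02,
        3.53390677e-02, -1.29395603e-04]), 'tcp_pos': array([ 0.11854495, -0.51121459,  0.24617868]), 'tool_rot': array([-3.14037938e+00, -2.39750212e-04,  2.27811849e-01]), 'force': array([-0.50911684, -0.42415154,  0.06087847]), 'torque': array([-0.0529326 , -0.05695214, -0.04992621]), 'grasp_force': 0.0, 'grip_width': 0.9957015544990429}
top [[614.6801784686991, 0.0, 317.91324860394826], [0.0, 614.6801784686991, 238.9593485557998], [0.0, 0.0, 1.0]] (array([0.44467323, 0.00930571, 1.32952109]), array([ 1.16460195e-01,  2.73725218e-04, -9.93202567e-01]))
side [[564.6921262724422, 0.0, 326.762385118066], [0.0, 564.6921262724422, 232.4179507226836], [0.0, 0.0, 1.0]] (array([ 0.6324735 , -0.81906386,  1.039506  ]), array([-0.0614588 ,  0.64301058, -0.76359931]))
```

View pics/top0.png

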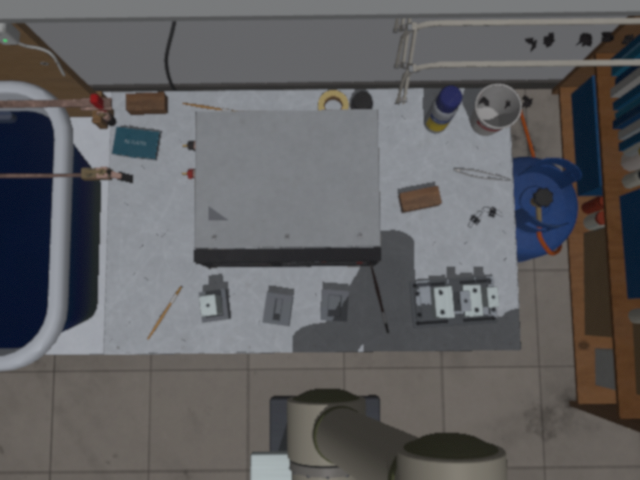

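View pics/side0.png

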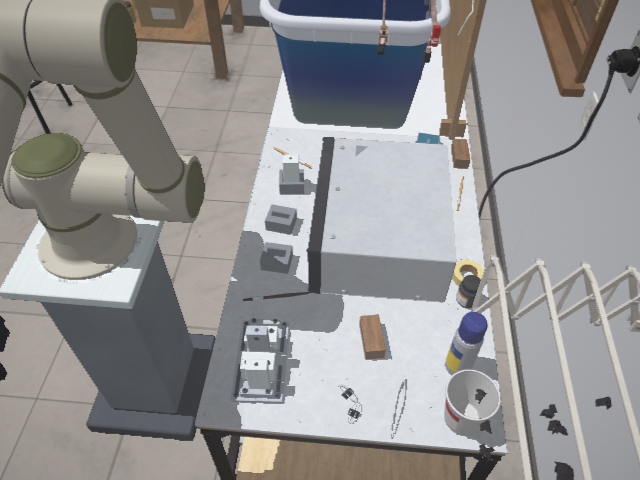

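The top view shows the fixture around (456,300), the thick holder at (213,300) and the other two holders at (278,306) and (336,302), with a large box just beyond them. The dark brush is at (378,298). I'll enlarge these regions.

```bash
python3 - <<'E'
from h import *
t=np.load('top0.npz');s=np.load('side0.npz')
a=cv2.resize(t['f'][255:335,400:510],None,fx=5,fy=5,interpolation=cv2.INTER_CUBIC)
b=cv2.resize(t['f'][255:335,190:350],None,fx=5,fy=5,interpolation=cv2.INTER_CUBIC)[:, :800]
c=cv2.resize(s['f'][310:410,225:305],None,fx=5,fy=5,interpolation=cv2.INTER_CUBIC)
d=cv2.resize(s['f'][150:280,250:330],None,fx=4.5,fy=4.5,interpolation=cv2.INTER_CUBIC)
A=np.zeros((600,800,3),np.uint8); A[:400*1,:550]=a
cv2.imwrite('pics/z1.png',a[:,:,::-1]); 
B=np.zeros((590,780,3),np.uint8); B[:500,:400]=c; B[:585,410:770]=d
cv2.imwrite('pics/z2.png',B[:,:,::-1]); cv2.imwrite('pics/z3.png',b[:,:,::-1])
E
```

```text
(no output)
```

View pics/z1.png

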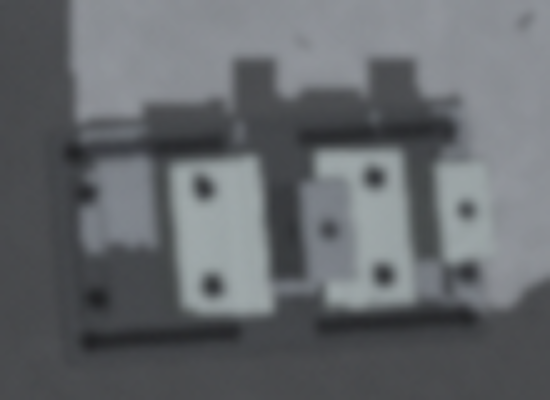

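View pics/z2.png

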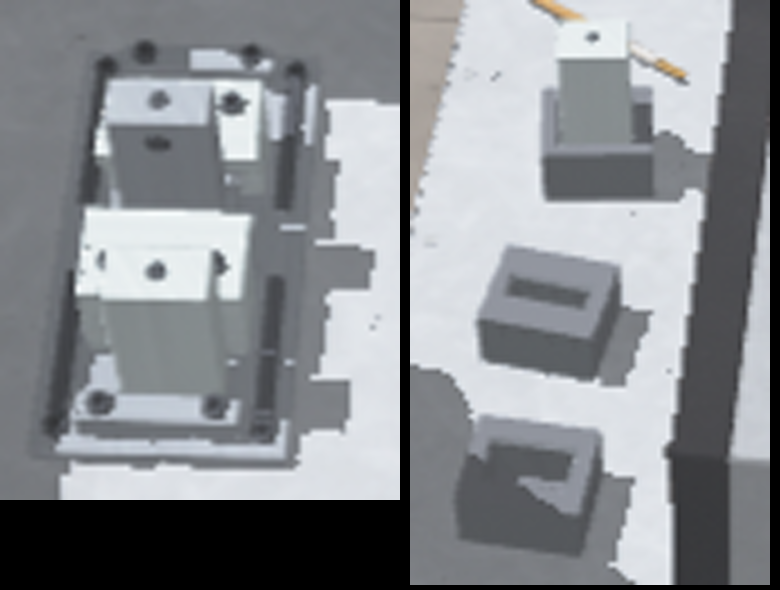

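View pics/z3.png

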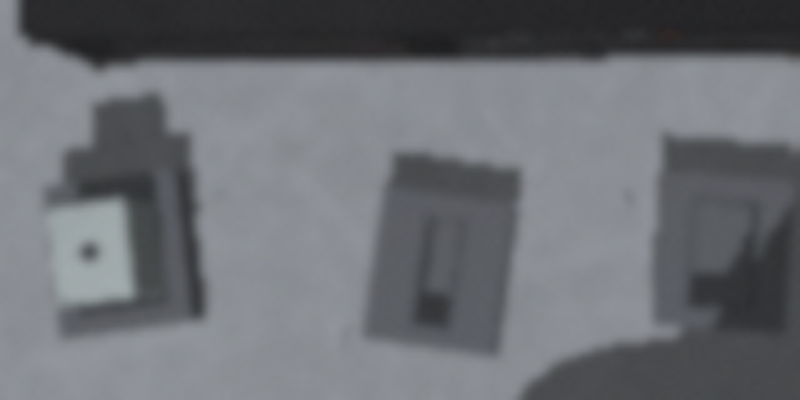

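The left crop shows the neck top with its hole at crop (158,99), the spacer top hole at (157,270) and the cheek holes. The holder nearest the fixture, right of centre in the top view at (336,302), has the wide empty slot, so it is the mid holder. Next I'll compute positions.

```bash
cat >> h.py <<'E'
def tri(T,pt,S,ps):
    A=[];b=[]
    for D,p in((T,pt),(S,ps)):
        o,d=ray(D['K'],D['E'],*p); d/=np.linalg.norm(d); P=np.eye(3)-np.outer(d,d); A.append(P);b.append(P@o)
    return np.linalg.lstsq(np.vstack(A),np.hstack(b),rcond=None)[0]
E
python3 - <<'E'
from h import *
np.set_printoptions(precision=4,suppress=True)
T=np.load('top0.npz');S=np.load('side0.npz')
z1=lambda u,v:((u+.5)/5-.5+400,(v+.5)/5-.5+255)
z3=lambda u,v:((u+.5)/5-.5+190,(v+.5)/5-.5+255)
z2=lambda u,v:((u+.5)/5-.5+225,(v+.5)/5-.5+310)
z2b=lambda u,v:((u-410+.5)/4.5-.5+250,(v+.5)/4.5-.5+150)
P=lambda D,p,z:onz(D['K'],D['E'],*p,z)
print('neck',P(T,z1(329,229),.12),P(S,z2(158,99),.12),tri(T,z1(329,229),S,z2(158,99)))
print('spacer',P(T,z1(466,209),.1),P(S,z2(156,270),.1),tri(T,z1(466,209),S,z2(156,270)))
for p in((203,187),(211,286),(375,178),(383,275)):print('cheek',P(T,z1(*p),.058))
print('Lcheek S',P(S,z2(232,101),.058))
for p in((655,172),(800,182),(790,330),(653,322),(694,199),(759,204)):print('holder T',p,P(T,z3(*p),.035))
for p in((478,416),(602,432),(585,515),(460,497),(492,441),(575,447),(572,482)):print('holder S',p,P(S,z2b(*p),.035))
print('box top T',P(T,(195,248),.2),P(T,(380,248),.2)); print('box',P(T,(195,265),0),P(T,(380,265),0), tri(T,(380,250),S,(322,252)))
E
```

```text
neck [ 0.4642 -0.2733  0.12  ] [ 0.4603 -0.2747  0.12  ] [ 0.4622 -0.274   0.1195]
spacer [ 0.4718 -0.3328  0.1   ] [ 0.468  -0.3343  0.1   ] [ 0.4699 -0.3335  0.0992]
cheek [ 0.483  -0.2367  0.058 ]
cheek [ 0.4424 -0.2385  0.058 ]
cheek [ 0.4858 -0.3076  0.058 ]
cheek [ 0.4461 -0.3092  0.058 ]
Lcheek S [ 0.4783 -0.2361  0.058 ]
holder T (655, 172) [0.4928 0.0096 0.035 ]
holder T (800, 182) [ 0.4879 -0.0512  0.035 ]
holder T (790, 330) [ 0.4264 -0.0459  0.035 ]
holder T (653, 322) [0.4304 0.0112 0.035 ]
holder T (694, 199) [ 0.4813 -0.0066  0.035 ]
holder T (759, 204) [ 0.4789 -0.0338  0.035 ]
holder S (478, 416) [0.4246 0.0084 0.035 ]
holder S (602, 432) [0.4895 0.0038 0.035 ]
holder S (585, 515) [ 0.4879 -0.0504  0.035 ]
holder S (460, 497) [ 0.4241 -0.045   0.035 ]
holder S (492, 441) [ 0.4344 -0.0074  0.035 ]
holder S (575, 447) [ 0.4771 -0.0073  0.035 ]
holder S (572, 482) [ 0.4787 -0.0301  0.035 ]
box top T [0.565  0.2409 0.2   ] [ 0.5609 -0.101   0.2   ]
box [0.5492 0.2815 0.    ] [ 0.5445 -0.1196  0.    ] [ 0.565  -0.1049  0.1534]
```

```bash
python3 -m jog '{"delta_rot":[[0,0,0.9],[0,0,0.85],[0,0,0],[0,0,0],[0,0,0],[0,0,0],[0,0,0],[0,0,0],[0,0,0],[0,0,0],[0,0,0],[0,0,0],[0,0,0],[0,0,0],[0,0,0],[0,0,0]],"delta_pos":[[0,0,0],[0,0,0],[30,-13.5,4],[30,-13.5,4],[30,-13.5,4],[30,-13.5,4],[30,-13.5,4],[30,-13.5,4],[30,-13.5,4],[30,-13.5,4],[30,-13.5,4],[30,-13.5,4],[30,-13.5,4],[29,-14,4],[0,0,0],[0,0,0]],"gripper":[0.5,0.5,0.5,0.5,0.5,0.5,0.5,0.5,0.5,0.5,0.5,0.5,0.5,0.5,0.5,0.5]}' 30
python3 - <<'E'
from h import *
P=[]
for n in('top','side'):
    f,K,E=cap(n); np.savez(f'{n}1.npz',f=f,K=K,E=E)
    P.append(f)
a=cv2.resize(P[0][250:340,310:510],(800,360),interpolation=cv2.INTER_CUBIC)
b=cv2.resize(P[1][200:440,200:360],(360,540),interpolation=cv2.INTER_CUBIC)
c=cv2.resize(P[1][225:285,250:305],(440,480),interpolation=cv2.INTER_CUBIC)
cv2.imwrite('pics/m1.png',np.hstack([b,np.vstack([c,np.zeros((60,440,3),np.uint8)])])[:,:,::-1]);cv2.imwrite('pics/m1t.png',a[:,:,::-1])
E
```

```text
clock: 1.43
tcp_pos: [0.4706, -0.3321, 0.198]
tool_rot: [-3.141, 0.001, 0.047]
force: [-1.2, -0.5, -0.5]
grip_width: 0.502
grasp_force: 0.0
```

View pics/m1.png

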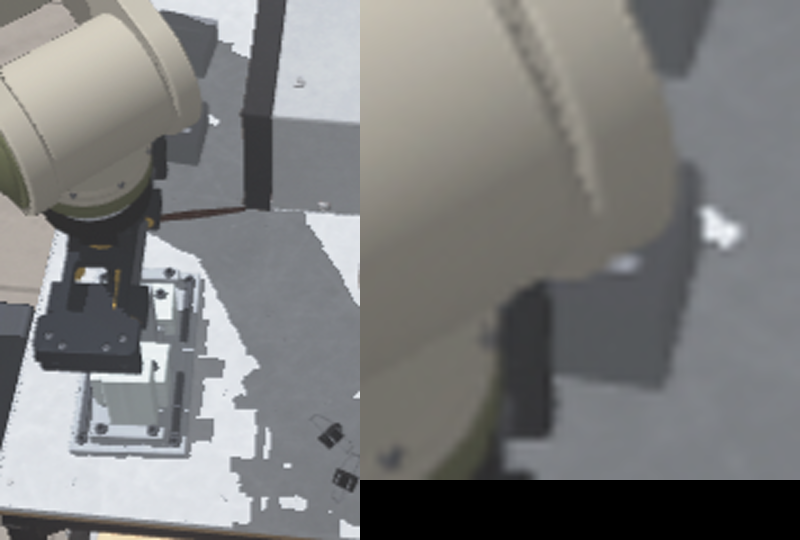

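The gripper sits over the spacer as expected, with the holders hidden behind the wrist in this view. I'll descend, grip and then lift.

```bash
python3 -m jog '{"delta_rot":[[0,0,0],[0,0,0],[0,0,0],[0,0,0],[0,0,0],[0,0,0],[0,0,0],[0,0,0]],"delta_pos":[[0,1.4,20],[0,0,20],[0,0,20],[0,0,20],[0,0,20],[0,0,14],[0,0,6],[0,0,0]],"gripper":[0.5,0.5,0.5,0.5,0.5,0.5,0.5,0.5]}' 30
python3 -m jog '{"delta_rot":[[0,0,0],[0,0,0],[0,0,0],[0,0,0],[0,0,0],[0,0,0]],"delta_pos":[[0,0,0],[0,0,0],[0,0,0],[0,0,0],[0,0,0],[0,0,0]],"gripper":[0.1,0.1,0.1,0.1,0.1,0.1]}' 30
```

```text
clock: 2.2
tcp_pos: [0.4689, -0.3349, 0.0779]
tool_rot: [-3.14, 0.001, 0.043]
force: [0.1, 1.1, -0.1]
grip_width: 0.497
grasp_force: 0.0
clock: 2.7
tcp_pos: [0.4703, -0.3348, 0.0796]
tool_rot: [3.14, -0.001, 0.045]
force: [-1.0, 1.3, 6.3]
grip_width: 0.248
grasp_force: 29.9
```

```bash
python3 -m jog '{"delta_rot":[[0,0,0],[0,0,0],[0,0,0],[0,0,0],[0,0,0],[0,0,0],[0,0,0],[0,0,0]],"delta_pos":[[0,0,-6],[0,0,-16],[0,0,-20],[0,0,-22],[0,0,-22],[0,0,-22],[0,0,-22],[0,0,-6]],"gripper":[0.1,0.1,0.1,0.1,0.1,0.1,0.1,0.1]}' 30
python3 -m jog '{"delta_rot":[[0,0,0],[0,0,0],[0,0,0],[0,0,0],[0,0,0],[0,0,0],[0,0,0],[0,0,0],[0,0,0],[0,0,0],[0,0,0],[0,0,0],[0,0,0.6],[0,0,0.6],[0,0,0],[0,0,0],[0,0,0],[0,0,0]],"delta_pos":[[0,-15,0],[0,-25,0],[0,-30,0],[0,-30,0],[0,-30,0],[0,-30,0],[0,-30,0],[0,-30,0],[0,-30,0],[0,-30,0],[2,-25,0],[0,-10,0],[0,0,0],[0,0,20],[0,0,20],[0,0,20],[0,0,13],[0,0,0]],"gripper":[0.1,0.1,0.1,0.1,0.1,0.1,0.1,0.1,0.1,0.1,0.1,0.1,0.1,0.1,0.1,0.1,0.1,0.1]}' 30
python3 - <<'E'
from h import *
f,K,E=cap('side'); np.savez('side2.npz',f=f,K=K,E=E)
t=np.load('top1.npz')['f']
b=cv2.resize(f[200:300,240:320],(440,550),interpolation=cv2.INTER_CUBIC)
c=cv2.resize(t[270:330,310:360],(350,420),interpolation=cv2.INTER_CUBIC); c=np.clip(c*1.6,0,255).astype(np.uint8)
cv2.imwrite('pics/m2.png',np.hstack([b,np.vstack([c,np.zeros((130,350,3),np.uint8)])])[:,:,::-1])
E
```

```text
clock: 3.37
tcp_pos: [0.4706, -0.335, 0.2181]
tool_rot: [3.138, -0.003, 0.045]
force: [0.5, -0.3, -1.4]
grip_width: 0.247
grasp_force: 29.9
clock: 4.87
tcp_pos: [0.4565, -0.0198, 0.139]
tool_rot: [-3.141, 0.006, -0.082]
force: [0.2, 0.6, -2.1]
grip_width: 0.246
grasp_force: 29.9
```

View pics/m2.png

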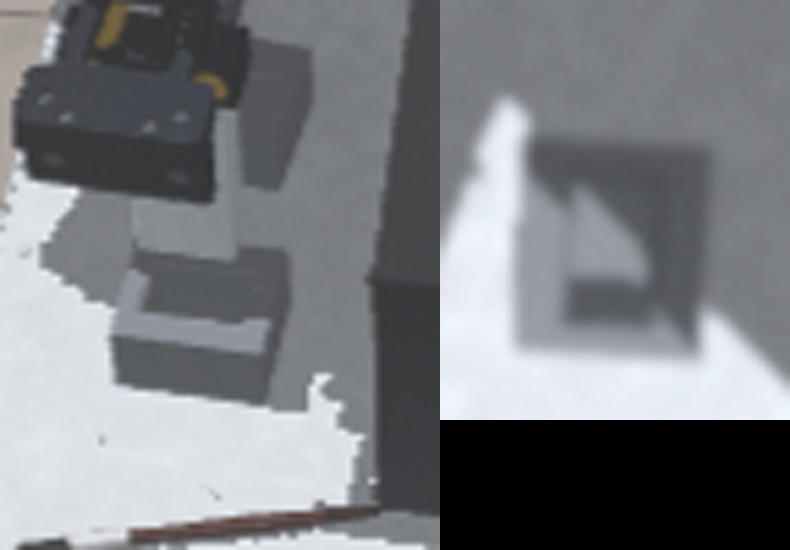

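The side crop shows the spacer hanging slightly behind the mid slot. Its bottom edge runs (136,248)–(240,262) and the slot's front-left corner is near (146,312). I'll work out the offset.

```bash
python3 - <<'E'
from h import *
np.set_printoptions(precision=4,suppress=True)
S=np.load('side2.npz');T=np.load('top1.npz');S0=np.load('side0.npz')
s=lambda u,v:((u+.5)/5.5-.5+240,(v+.5)/5.5-.5+200)
t=lambda u,v:((u-440+.5)/7-.5+310,(v+.5)/7-.5+270)
P=lambda D,p,z:onz(D['K'],D['E'],*p,z)
for p in((136,248),(240,262)):print('spacer bottom',P(S,s(*p),.0694))
for p in((112,335),(268,355),(146,312),(148,280)):print('rim',P(S,s(*p),.035))
for p in((525,140),(712,148),(700,357),(515,350),(570,320)):print('T',P(T,t(*p),.035))
print(np.abs(S['E']-S0['E']).max())
E
```

```text
spacer bottom [ 0.432  -0.0276  0.0694]
spacer bottom [ 0.475  -0.0309  0.0694]
rim [ 0.4225 -0.0464  0.035 ]
rim [ 0.4876 -0.0506  0.035 ]
rim [ 0.4345 -0.0331  0.035 ]
rim [ 0.4327 -0.0162  0.035 ]
T [0.4916 0.0073 0.035 ]
T [ 0.4886 -0.0488  0.035 ]
T [ 0.4265 -0.0441  0.035 ]
T [0.4292 0.011  0.035 ]
T [ 0.4379 -0.0055  0.035 ]
0.0
```

```bash
python3 -m jog '{"delta_rot":[[0,0,-0.13],[0,0,0],[0,0,0],[0,0,0],[0,0,0]],"delta_pos":[[2.4,1.6,0],[0,0,15],[0,0,12],[0,0,3],[0,0,0]],"gripper":[0.1,0.1,0.1,0.1,0.1]}' 30
python3 - <<'E'
from h import *
print(r.state()['tcp_pos'],r.state()['force'])
f,K,E=cap('side'); np.savez('side3.npz',f=f,K=K,E=E)
b=cv2.resize(f[220:290,245:305],(600,600),interpolation=cv2.INTER_CUBIC)[:600]; b=np.clip(b*1.3,0,255).astype(np.uint8)
cv2.imwrite('pics/m3.png',b[:,:,::-1])
E
```

```text
clock: 5.33
tcp_pos: [0.4604, -0.0218, 0.1119]
tool_rot: [3.142, 0.0, -0.067]
force: [0.5, 0.6, -2.3]
grip_width: 0.244
grasp_force: 29.9
[ 0.46041501 -0.02175606  0.11193356] [ 0.4901562   0.62635095 -2.33981459]
```

View pics/m3.png

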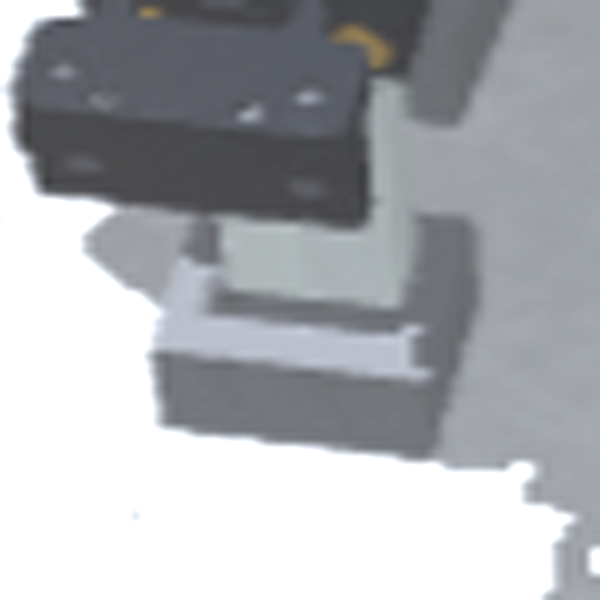

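The side crop shows the spacer just above the slot. Its bottom edge runs (219,291)–(405,307), the slot's front edge (207,313)–(408,333) and the outer front edge (155,352)–(430,378).

```bash
python3 - <<'E'
from h import *
np.set_printoptions(precision=4,suppress=True)
S=np.load('side3.npz')
s=lambda u,v:((u+.5)/10-.5+245,(v+.5)/(600/70)-.5+220)
P=lambda p,z:onz(S['K'],S['E'],*s(*p),z)
for p in((219,291),(405,307)):print('spacer',P(p,.0423))
for p in((155,352),(430,378),(207,313),(408,333)):print('rim',P(p,.035))
E
```

```text
spacer [ 0.4354 -0.0307  0.0423]
spacer [ 0.478  -0.0321  0.0423]
rim [ 0.4228 -0.0467  0.035 ]
rim [ 0.4857 -0.0494  0.035 ]
rim [ 0.4324 -0.0326  0.035 ]
rim [ 0.4787 -0.035   0.035 ]
```

```bash
python3 -m jog '{"delta_rot":[[0,0,0],[0,0,0],[0,0,0],[0,0,0],[0,0,0],[0,0,0]],"delta_pos":[[-1,0.6,2],[0,0,3],[0,0,3],[0,0,3],[0,0,2],[0,0,0]],"gripper":[0.1,0.1,0.1,0.1,0.1,0.1]}' 30; python3 -c "
from station import r; print(r.state()['torque'])"
```

```text
clock: 5.88
tcp_pos: [0.4609, -0.0223, 0.1024]
tool_rot: [3.141, -0.006, -0.067]
force: [-10.7, 2.4, 38.4]
grip_width: 0.243
grasp_force: 30.0
[ 0.78414083  1.54849734 -0.01253962]
```

```bash
python3 -m jog '{"delta_rot":[[0,0,0],[0,0,0]],"delta_pos":[[0,0,-6],[0,0,0]],"gripper":[0.1,0.1]}' 30; python3 - <<'E'
from h import *
print(r.state()['torque'],r.state()['force'])
f,K,E=cap('side'); np.savez('side4.npz',f=f,K=K,E=E)
b=cv2.resize(f[235:270,258:300],(756,630),interpolation=cv2.INTER_CUBIC)[:590]; b=np.clip(b*1.4,0,255).astype(np.uint8)
cv2.imwrite('pics/m4.png',b[:,:,::-1])
E
```

```text
clock: 6.05
tcp_pos: [0.4598, -0.0222, 0.1058]
tool_rot: [3.141, -0.002, -0.067]
force: [-0.1, -0.4, -1.8]
grip_width: 0.243
grasp_force: 30.0
[ 0.04731998 -0.04864069 -0.00926247] [-0.05067413 -0.35090625 -1.83258181]
```

View pics/m4.png

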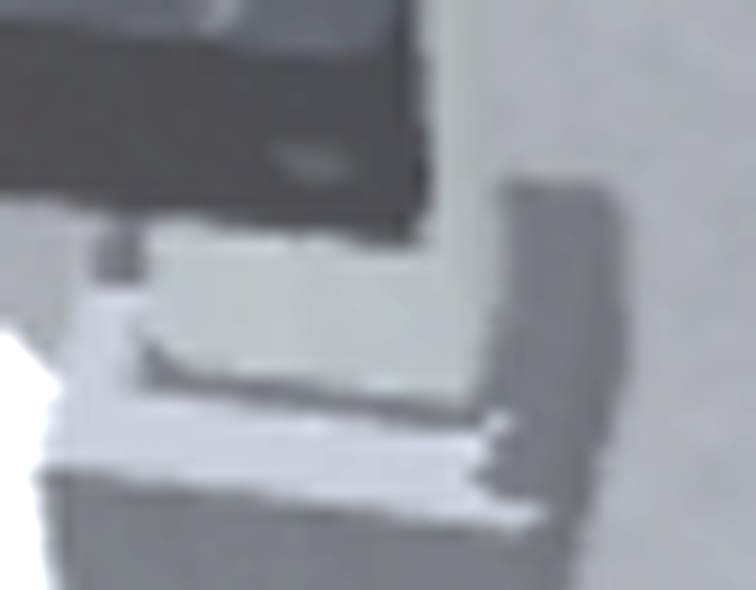

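The zoomed crop shows the x gaps roughly centred. The front gap is a bit wide, and the contact torque points to the +y rim, so I'll shift about 1.2 mm towards -y and try again.

```bash
python3 -m jog '{"delta_rot":[[0,0,0],[0,0,0],[0,0,0],[0,0,0],[0,0,0]],"delta_pos":[[-0.4,1.2,0],[0,0,3],[0,0,3],[0,0,2],[0,0,0]],"gripper":[0.1,0.1,0.1,0.1,0.1]}' 30; python3 -c "
from station import r; print(r.state()['torque'])"
```

```text
clock: 6.52
tcp_pos: [0.462, -0.0233, 0.1006]
tool_rot: [3.141, -0.01, -0.068]
force: [-3.8, 8.9, 40.6]
grip_width: 0.252
grasp_force: 30.0
[ 1.43449357  0.44043379 -0.06539198]
```

```bash
python3 -m jog '{"delta_rot":[[0,0,0],[0,0,0],[0,0,0]],"delta_pos":[[0,0,-6],[0,0,-2],[0,0,0]],"gripper":[0.1,0.1,0.1]}' 30; python3 - <<'E'
from h import *
np.set_printoptions(precision=4,suppress=True,linewidth=200)
print(r.state()['torque'],r.state()['force'])
f,K,E=cap('side'); np.savez('side5.npz',f=f,K=K,E=E)
g=f[:,:,1].astype(int); print('cols 260..294')
for y in range(246,268): print(y,*g[y,260:294])
E
```

```text
clock: 6.77
tcp_pos: [0.4586, -0.0233, 0.1045]
tool_rot: [-3.142, 0.0, -0.068]
force: [0.5, -0.4, -2.4]
grip_width: 0.247
grasp_force: 30.0
[0.0082 0.0021 0.0127] [ 0.487  -0.4301 -2.3854]
cols 260..294
246 65 62 61 61 61 59 59 58 58 58 57 58 58 58 57 57 57 57 57 57 60 103 123 112 93 87 87 87 87 87 87 87 107 123
247 107 96 93 80 84 76 71 68 67 64 61 60 59 58 57 59 58 58 58 58 59 103 123 111 93 88 88 88 88 88 87 86 99 120
248 123 124 125 105 125 139 141 126 122 107 89 84 84 74 70 77 69 63 59 60 72 123 129 112 93 88 88 88 88 88 87 86 99 120
249 124 125 125 99 125 140 141 141 142 142 143 144 142 140 141 126 119 105 87 82 94 126 129 114 97 93 91 88 88 87 88 85 99 120
250 125 125 121 103 130 142 141 141 142 142 143 143 142 140 141 141 140 139 139 137 138 136 129 111 94 89 89 87 88 88 88 84 99 120
251 126 126 138 146 163 150 142 139 142 142 143 144 142 141 141 140 140 140 140 138 138 135 129 105 90 88 88 89 88 88 87 84 98 121
252 125 126 142 148 164 150 142 139 141 143 144 144 142 141 141 140 140 140 140 138 138 135 127 105 90 88 94 90 88 88 85 84 91 120
253 126 131 144 148 165 151 142 139
[... 1127 characters left out ...]
7 131
262 131 93 92 92 91 90 89 90 92 101 104 104 114 127 131 141 144 144 145 145 146 147 147 147 112 96 91 88 85 84 85 120 130 131
263 134 93 92 93 92 90 91 90 92 92 92 92 92 92 91 90 91 101 104 114 128 130 141 144 145 145 110 90 86 85 94 123 130 130
264 150 92 93 92 92 91 90 91 92 93 92 92 92 92 93 90 90 90 90 91 92 92 91 92 101 103 114 96 85 85 109 124 127 128
265 150 93 93 93 92 93 91 90 91 92 93 92 93 92 93 91 90 90 90 92 91 92 92 92 92 92 90 87 85 86 110 123 127 127
266 167 104 93 93 93 93 93 91 90 91 93 92 93 92 92 92 91 89 89 92 92 92 92 92 92 91 89 88 86 93 119 127 127 127
267 184 117 93 93 93 93 93 92 92 92 92 93 93 93 93 93 92 91 90 91 92 92 92 92 92 92 91 89 86 94 120 128 127 127
```

```bash
python3 - <<'E'
from h import *
np.set_printoptions(precision=2,suppress=True,linewidth=200)
for n in(2,3,4,5):
    S=np.load(f'side{n}.npz'); g=S['f'][:,:,1].astype(float)
    # spacer bottom edge: per column, first downward crossing through 122 below row r0
    pts=[];rt=[]
    for c in range(267,281):
        col=g[:,c]; 
        for y in range(240 if n!=2 else 235,262):
            if col[y]>132 and col[y+1:y+3].min()<118 and abs(col[y]-141)<8:
                k=y if col[y+1]<122 else y+1
                pts.append((c,k+(col[k]-120)/(col[k]-col[k+1]))); break
    p=np.array(pts)
    if len(p)>3: print(n,'bottom slope,row@274',np.polyfit(p[:,0]-274,p[:,1],1),len(p))
    # right side edge of front face: 135 crossing (front face 140 -> side 128)
    q=[]
    for y in range(243 if n>2 else 238,256 if n>2 else 246):
        row=g[y]; cs=[c for c in range(277,286) if row[c]>116>=row[c+1]]
        if cs: c=cs[0]; q.append((y,c+(row[c]-116)/(row[c]-row[c+1])))
    q=np.array(q)
    if len(q)>3: print('   right edge dcol/drow',np.polyfit(q[:,0]-250,q[:,1],1),len(q))
E
```

```text
2 bottom slope,row@274 [  0.13 245.88] 14
3 bottom slope,row@274 [ -0.11 254.46] 14
   right edge dcol/drow [ -0.12 285.31] 11
4 bottom slope,row@274 [  0.15 255.64] 14
   right edge dcol/drow [ -0.1  284.85] 12
5 bottom slope,row@274 [  0.17 255.94] 14
   right edge dcol/drow [ -0.11 282.54] 12
```

```bash
python3 - <<'E'
from h import *
S=np.load('side5.npz');P=lambda p:proj(S['K'],S['E'],p)
a=P((.455,-.030,.0694))
for n,b in(('s4',(.4565,-.0322,.0324)),('s5',(.456,-.0334,.0324))): print(n,P(b)-a)
print('per mm x,y,z',[(P((.455+d[0],-.03+d[1],.036+d[2]))-P((.455,-.03,.036))) for d in np.eye(3)*.001])
# meas: slot front & outer front at col 274 -> world y, z=.035 ; spacer edge for several z
for row in(257.42,262.1):print(onz(S['K'],S['E'],274,row,.035))
for z in(.033,.035,.037,.039):print(z,onz(S['K'],S['E'],274,255.94,z))
E
```

```text
s4 [ 1.50189571 11.16773649]
s5 [ 1.20633776 11.56354894]
per mm x,y,z [array([0.43660686, 0.03260351]), array([ 0.06473723, -0.34248248]), array([-0.02629856, -0.27536161])]
[ 0.4527391  -0.03460441  0.035     ]
[ 0.4547344  -0.04792013  0.035     ]
0.033 [ 0.45174322 -0.02878461  0.033     ]
0.035 [ 0.45210234 -0.03035496  0.035     ]
0.037 [ 0.45246146 -0.0319253   0.037     ]
0.039 [ 0.45282059 -0.03349564  0.039     ]
```

```bash
python3 -m jog '{"delta_rot":[[0,0.48,0],[0,0,0],[0,0,0],[0,0,0],[0,0,0]],"delta_pos":[[0,1.0,0],[0,0,2],[0,0,1],[0,0,1],[0,0,0]],"gripper":[0.1,0.1,0.1,0.1,0.1]}' 30; python3 -c "
from station import r; print(r.state()['torque'])"
```

```text
clock: 7.23
tcp_pos: [0.4587, -0.0241, 0.1012]
tool_rot: [-3.141, -0.048, -0.068]
force: [-5.1, 1.4, 12.7]
grip_width: 0.25
grasp_force: 30.0
[ 0.2666803   1.13591177 -0.00944432]
```

```bash
python3 -m jog '{"delta_rot":[[0,0,0],[0,0,0],[0,0,0],[0,0,0],[0,0,0]],"delta_pos":[[0,0,-2.5],[1.6,0,0],[0,0,2],[0,0,1],[0,0,0]],"gripper":[0.1,0.1,0.1,0.1,0.1]}' 30; python3 - <<'E'
from h import *
print(r.state()['torque'])
f,K,E=cap('side'); np.savez('side6.npz',f=f,K=K,E=E)
g=f[:,:,1].astype(int)
for y in range(248,261): print(y,*g[y,260:290])
E
```

```text
clock: 7.65
tcp_pos: [0.4611, -0.0245, 0.1011]
tool_rot: [3.141, -0.051, -0.067]
force: [-3.5, 1.6, 13.7]
grip_width: 0.25
grasp_force: 30.0
[ 0.22725447  0.56849455 -0.0275186 ]
248 78 70 68 62 61 61 62 63 61 59 60 58 59 58 59 58 58 58 57 58 71 125 139 133 128 120 97 88 87 87
249 125 125 125 96 81 81 92 99 88 83 83 74 70 71 77 70 66 62 62 62 91 128 138 133 128 120 99 89 88 87
250 125 125 121 102 96 91 124 140 141 141 139 139 139 142 125 119 120 105 98 98 129 137 139 134 129 120 98 87 88 87
251 126 126 138 146 148 112 129 141 141 141 139 138 140 142 142 140 141 141 139 137 137 138 138 134 129 126 101 88 87 88
252 125 127 143 148 148 140 153 146 141 141 142 140 139 143 142 141 141 141 141 138 137 137 137 136 130 119 103 90 87 88
253 126 131 144 147 148 130 134 140 141 141 142 143 141 143 142 142 141 141 141 140 138 137 138 136 130 119 97 88 88 88
254 130 139 146 148 147 131 122 137 141 141 142 143 143 144 142 141 142 141 141 140 138 137 137 137 130 106 90 88 88 88
255 164 142 148 147 141 125 96 133 142 142 142 143 143 144 142 142 141 141 141 141 140 138 137 137 129 106 90 88 88 87
256 168 145 148 148 141 125 104 141 145 142 142 142 143 142 143 142 140 140 141 140 140 140 138 138 123 96 89 88 88 86
257 186 153 148 148 148 147 148 148 141 144 145 133 140 134 144 144 141 138 138 139 139 140 141 138 122 97 88 88 88 86
258 185 153 148 148 148 148 148 148 148 147 148 148 148 148 148 154 143 116 112 125 129 142 146 141 109 91 89 89 88 85
259 168 148 148 148 148 148 148 148 148 148 148 147 148 148 147 148 148 148 147 148 148 148 147 141 113 92 89 89 87 85
260 164 144 145 145 146 147 147 146 148 148 147 147 148 148 148 148 147 148 147 147 148 148 147 147 108 88 89 89 86 85
```

```bash
python3 -m jog '{"delta_rot":[[0,0,0],[0,0,0],[0,0,0],[0,0,0],[0,0,0]],"delta_pos":[[0,0,-2.5],[-2.6,-1.0,0],[0,0,2],[0,0,1.5],[0,0,0]],"gripper":[0.1,0.1,0.1,0.1,0.1]}' 30; python3 - <<'E'
from h import *
print(r.state()['torque'])
f,K,E=cap('side'); np.savez('side7.npz',f=f,K=K,E=E)
g=f[:,:,1].astype(int)
for y in range(250,261): print(y,*g[y,260:290])
E
```

```text
clock: 8.12
tcp_pos: [0.4589, -0.0231, 0.1008]
tool_rot: [-3.142, -0.053, -0.068]
force: [-4.7, 4.7, 23.6]
grip_width: 0.247
grasp_force: 30.0
[ 0.66232576  0.88285636 -0.03702246]
250 124 125 120 102 95 136 143 142 139 142 143 143 143 141 140 141 141 138 138 138 137 137 132 128 112 94 89 88 88 88
251 126 126 139 147 148 137 141 141 140 141 143 143 143 141 140 141 141 141 138 137 137 138 132 128 111 93 89 88 88 88
252 125 126 143 148 147 160 150 143 140 142 142 144 144 142 141 141 142 141 139 138 138 139 134 128 106 90 94 90 88 87
253 125 131 144 147 148 156 148 142 139 141 142 144 144 142 141 141 141 141 141 139 138 139 133 127 105 91 88 88 88 88
254 130 139 147 148 147 157 148 142 139 141 143 144 144 142 141 141 142 142 141 140 139 138 134 122 97 88 87 88 88 88
255 164 143 148 148 140 136 139 140 138 140 143 144 144 142 142 140 141 141 140 140 140 140 134 121 96 88 89 88 88 87
256 169 145 148 148 141 125 113 118 125 129 143 143 141 139 140 140 140 141 141 140 141 140 136 108 91 88 88 88 89 86
257 186 154 147 148 148 148 148 148 144 136 132 116 117 116 124 130 128 143 142 138 139 139 135 103 88 89 89 89 88 86
258 185 153 148 147 148 148 148 148 147 148 147 148 148 148 148 153 140 134 134 122 124 126 118 97 88 89 88 88 88 85
259 167 148 148 148 148 148 147 148 148 148 148 148 148 148 147 147 147 147 148 148 147 147 147 108 88 88 89 89 88 85
260 165 145 145 146 145 146 147 147 148 147 148 148 147 147 148 148 148 148 148 148 147 147 148 108 89 89 89 89 86 85
```

```bash
python3 -m jog '{"delta_rot":[[0,0,0],[0,0,0]],"delta_pos":[[0,0,-10],[0,0,-2]],"gripper":[0.1,0.1]}' 60; cat > m.py <<'E'
from h import *
np.set_printoptions(precision=3,suppress=True)
def meas(S,r0,r1,bottom=True):
    g=cv2.GaussianBlur(S['f'][:,:,1],(0,0),.6).astype(float)
    # strongest negative vertical gradient (spacer->dark) per column
    o=[]
    for c in range(268,281):
        d=np.diff(g[r0:r1,c]); k=int(np.argmin(d)); 
        if 0<k<len(d)-1:
            a,b,e=d[k-1:k+2]; o.append((c,r0+k+.5+.5*(a-e)/(a-2*b+e)))
    o=np.array(o); 
    m=np.abs(o[:,1]-np.polyval(np.polyfit(o[:,0],o[:,1],1),o[:,0]))<.7; p=np.polyfit(o[m,0]-274,o[m,1],1)
    row=int(p[1])-5; e=[]
    for y in range(row-1,row+3):
        d=np.diff(g[y,255:292]); e.append((255+.5+np.argmax(d[4:14])+4,255.5+20+np.argmin(d[20:33])))
    return p,np.array(e).mean(0),m.sum()
E
python3 - <<'E'
from m import *
f,K,E=cap('side'); np.savez('side8.npz',f=f,K=K,E=E)
print(r.state()['tcp_pos'],r.state()['tool_rot'])
print(2,meas(np.load('side2.npz'),239,250)); print(8,meas(np.load('side8.npz'),246,257))
g=f[:,:,1].astype(int)
for y in range(244,262): print(y,*g[y,260:290])
E
```

```text
clock: 8.33
tcp_pos: [0.4576, -0.0232, 0.1117]
tool_rot: [3.141, -0.051, -0.067]
force: [-0.5, 0.3, -1.5]
grip_width: 0.245
grasp_force: 60.0
[ 0.458 -0.023  0.112] [ 3.141 -0.051 -0.067]
2 (array([  0.127, 246.015]), array([263.75, 281.5 ]), np.int64(13))
8 (array([  0.126, 254.039]), array([263.75, 283.25]), np.int64(13))
244 69 66 64 63 64 63 60 59 59 58 58 57 56 57 57 58 57 57 72 125 138 133 128 120 115 114 114 120 123 122
245 129 116 110 107 110 103 89 83 83 74 71 70 67 65 66 62 61 61 74 126 138 135 129 120 97 87 88 88 94 95
246 127 127 127 119 128 140 142 141 143 142 143 143 126 119 120 106 98 98 112 132 138 135 129 126 100 88 88 87 88 88
247 124 125 126 117 129 140 142 141 142 142 144 144 142 140 141 141 139 138 137 137 138 135 129 127 100 88 88 88 87 88
248 124 124 126 105 127 141 142 141 142 142 144 143 142 140 141 141 141 138 138 138 138 137 130 126 100 88 88 87 88 88
249 124 126 126 100 109 136 141 141 142 143 143 144 142 141 141 141 141 141 138 138 138 136 130 120 100 93 91 89 87 88
250 125 125 131 107 116 137 141 141 142 143 144 144 142 141 141 141 141 141 140 138 138 13
[... 572 characters left out ...]
5 88 88 88 89 88 88 87
256 169 145 147 148 141 125 104 99 95 94 94 91 90 89 89 89 89 89 89 89 89 89 89 88 88 88 88 89 89 87
257 186 154 148 148 148 148 148 148 145 137 132 113 107 99 97 97 95 91 88 89 89 89 89 89 89 89 88 88 88 86
258 185 153 148 148 148 148 148 149 148 148 148 148 148 148 148 153 140 108 95 95 95 94 95 96 96 91 89 88 88 86
259 168 148 148 148 148 148 148 148 148 148 148 148 148 148 148 148 148 148 148 148 147 147 148 153 150 109 89 88 88 86
260 164 145 146 145 146 147 147 147 148 148 148 148 148 148 148 148 148 148 148 148 148 148 147 148 145 107 89 89 86 85
261 117 92 101 104 114 128 131 131 141 145 145 145 146 146 147 148 148 148 148 148 148 148 148 148 113 91 89 89 86 85
```

```bash
python3 - <<'E'
from m import *
S=np.load('side8.npz');P=lambda u,v,z:onz(S['K'],S['E'],u,v,z)[:2]
y=-.067; X=np.array([np.cos(y),np.sin(y)]);Y=np.array([-np.sin(y),np.cos(y)])
for z in(.042,.044,.046): print('spacer c',z,P(273.05,253.92,z)+.011*Y)
print('slot c via corner',P(264.65,256.2,.035)+.0215*X+.0125*Y)
a=P(261,260.65,.035); print('via outer FL',a, a+.032*X+.028*Y, 'FR',P(286.6,264.1,.035)-.032*X+.028*Y)
# top view slot from top1
t=np.load('top1.npz'); g=t['f'][:,:,1].astype(int)
for r_ in range(286,324,1): print(r_,*g[r_,318:352])
E
```

```text
spacer c 0.042 [ 0.451 -0.019]
spacer c 0.044 [ 0.451 -0.021]
spacer c 0.046 [ 0.452 -0.022]
slot c via corner [ 0.453 -0.022]
via outer FL [ 0.425 -0.047] [ 0.459 -0.021] FR [ 0.454 -0.021]
286 132 143 141 127 106 87 79 80 81 80 79 79 80 79 80 80 79 79 79 79 79 80 79 79 79 78 79 78 80 80 81 80 80 80
287 140 148 147 137 115 90 80 79 79 81 80 80 80 80 80 80 79 78 78 79 79 79 79 78 78 78 78 79 80 80 80 81 80 79
288 145 150 147 137 114 89 78 77 76 77 77 78 78 78 79 78 78 77 77 78 78 79 78 78 78 78 78 79 79 80 80 80 80 79
289 148 149 145 129 102 79 69 70 69 71 71 70 73 73 73 73 74 72 73 75 75 75 75 76 75 75 76 76 77 78 78 79 79 80
290 149 149 141 120 89 67 60 60 60 61 61 64 64 64 65 64 66 65 66 67 67 68 67 69 69 69 70 70 71 71 74 77 78 79
291 149 148 139 116 83 62 55 55 55 56 56 56 56 57 56 58 57 57 58 59 59 59 60 60 61 61 62 62 63 65 69 75 79 80
292 149 148 139 114 81 59 54 54 54 54 55 53 54 54 55 55 54 54 54 54 54 55 56 55 56 56 56 56 57 59 66 73 77 79
293 150 149 140 116 83 61 55 54 54 54 52 53 52 53 54 53 53 53 53 53 54 53 53 55 53 55 54 55 55 58 64 72 77 78
294 149 150 141 118 86 65
[... 2750 characters left out ...]
8 141
319 151 147 135 121 114 113 111 109 109 108 107 106 104 106 104 104 103 103 102 101 102 101 100 100 99 98 95 90 97 123 143 150 149 147
320 150 149 143 135 131 131 130 127 127 126 124 122 122 122 120 118 116 115 114 114 113 112 111 110 109 108 106 104 109 126 143 149 149 149
321 150 150 148 146 145 144 144 143 142 140 139 137 137 137 136 135 133 133 132 133 133 132 130 130 129 125 124 123 125 136 145 149 150 149
322 149 149 149 150 149 149 149 148 147 146 145 145 145 145 145 145 145 145 146 148 147 146 145 144 143 142 140 139 140 144 148 150 149 149
323 149 148 148 149 149 150 149 148 148 147 147 147 148 148 148 147 148 149 150 151 152 150 150 150 150 148 147 146 147 148 150 150 150 148
```

```bash
python3 -m jog '{"delta_rot":[[0,0,0],[0,0,0],[0,0,0],[0,0,0],[0,0,0]],"delta_pos":[[1.0,-1.3,4],[0,0,5],[0,0,2],[0,0,2],[0,0,0]],"gripper":[0.1,0.1,0.1,0.1,0.1]}' 60; python3 -c "
from station import r; print(r.state()['torque'])"
```

```text
clock: 8.8
tcp_pos: [0.4587, -0.0216, 0.0973]
tool_rot: [-3.141, -0.048, -0.068]
force: [0.4, 2.5, -3.5]
grip_width: 0.247
grasp_force: 60.0
[ 0.66673791 -0.02650984 -0.01350187]
```

It's in the slot with no resistance, so I'll go on down.

```bash
python3 -m jog '{"delta_rot":[[0,0,0],[0,0,0],[0,0,0],[0,0,0],[0,0,0]],"delta_pos":[[0,0,4],[0,0,4],[0,0,4],[0,0,2],[0,0,0]],"gripper":[0.1,0.1,0.1,0.1,0.1]}' 60; python3 -c "
from station import r; print(r.state()['torque'])"
```

```text
clock: 9.22
tcp_pos: [0.4597, -0.0217, 0.0836]
tool_rot: [-3.141, -0.05, -0.068]
force: [0.6, 5.4, -3.8]
grip_width: 0.239
grasp_force: 60.0
[ 1.04367294 -0.23237805 -0.00529964]
```

```bash
python3 -m jog '{"delta_rot":[[0,0,0],[0,0,0],[0,0,0],[0,0,0],[0,0,0]],"delta_pos":[[0,-0.6,3],[0,0,3],[0,0,3],[0,0,2],[0,0,0]],"gripper":[0.1,0.1,0.1,0.1,0.1]}' 60; python3 -c "
from station import r; print(r.state()['torque'])"
```

```text
clock: 9.63
tcp_pos: [0.4608, -0.0216, 0.0743]
tool_rot: [3.141, -0.051, -0.067]
force: [-5.5, 2.6, 18.0]
grip_width: 0.24
grasp_force: 60.0
[0.77638811 0.98305707 0.01216665]
```

```bash
python3 -m jog '{"delta_rot":[[0,0,0],[0,0,0],[0,0,0],[0,0,0],[0,0,0]],"delta_pos":[[0,0,-1],[0,0,0],[0,0,0],[0,0,0],[0,0,0]],"gripper":[0.5,0.5,0.5,0.5,0.5]}' 30; python3 -m jog '{"delta_rot":[[0,0,0],[0,0,0],[0,0,0],[0,-0.24,0],[0,-0.24,0],[0,0,0],[0,0,0],[0,0,0],[0,0,0],[0,0,0],[0,0,0]],"delta_pos":[[0,0,-10],[0,0,-20],[0,0,-25],[0,0,-30],[0,0,-30],[0,0,-15],[0,20,0],[0,40,0],[0,40,0],[0,40,0],[0,0,0]],"gripper":[0.5,0.5,0.5,0.5,0.5,0.5,0.5,0.5,0.5,0.5,0.5]}' 30
python3 - <<'E'
from h import *
P=[]
for n in('top','side'):
    f,K,E=cap(n); np.savez(f'{n}9.npz',f=f,K=K,E=E);P.append(f)
a=cv2.resize(P[0][265:335,300:380],(640,560),interpolation=cv2.INTER_CUBIC)
b=cv2.resize(P[1][190:280,245:310],(390,540),interpolation=cv2.INTER_CUBIC)
c=cv2.resize(P[0][270:330,310:365],(400,436),interpolation=cv2.INTER_CUBIC); c=np.vstack([c,np.zeros((104,400,3),np.uint8)])
cv2.imwrite('pics/m9.png',np.hstack([b,c])[:,:,::-1])
E
```

```text
clock: 10.05
tcp_pos: [0.4604, -0.0215, 0.0741]
tool_rot: [3.141, -0.05, -0.067]
force: [0.4, -0.0, -0.2]
grip_width: 0.501
grasp_force: 0.0
clock: 10.97
tcp_pos: [0.4454, -0.1663, 0.2039]
tool_rot: [3.14, -0.0, -0.073]
force: [0.1, 1.0, -0.4]
grip_width: 0.5
grasp_force: 0.0
```

View pics/m9.png

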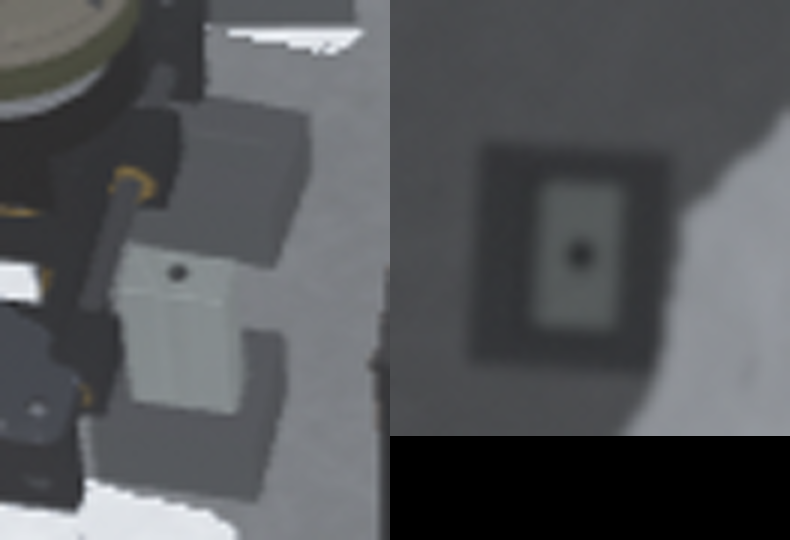

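The spacer stands in the mid slot, with its top hole at side crop (178,272) and top crop (190,255). I'll check its height and re-measure the neck numerically while moving over the block.

```bash
python3 - <<'E'
from h import *
T=np.load('top9.npz');S=np.load('side9.npz')
t=((190.5)/7.273-.5+310,255.5/7.267-.5+270); s=(178.5/6-.5+245,272.5/6-.5+190)
print(tri(T,t,S,s), onz(T['K'],T['E'],*t,.098),onz(S['K'],S['E'],*s,.098))
E
python3 -m jog '{"delta_rot":[[0,0,-0.56],[0,0,-0.56],[0,0,0],[0,0,0],[0,0,0],[0,0,0],[0,0,0],[0,0,0],[0,0,0]],"delta_pos":[[0,0,0],[0,0,0],[3,25,0],[3,30,0],[3,30,0],[3,25,0],[0,0,20],[0,0,20],[0,0,0]],"gripper":[0.5,0.5,0.5,0.5,0.5,0.5,0.5,0.5,0.5]}' 50
```

```text
[ 0.45708229 -0.02053836  0.09771063] [ 0.45902693 -0.0200847   0.098     ] [ 0.45519116 -0.02124079  0.098     ]
clock: 11.82
tcp_pos: [0.4625, -0.268, 0.1607]
tool_rot: [-3.137, 0.005, 0.051]
force: [-0.0, 0.6, -0.5]
grip_width: 0.498
grasp_force: 0.0
```

```bash
python3 -m jog '{"delta_rot":[[0,0,0],[0,0,0]],"delta_pos":[[0,0,0],[0,0,0]],"gripper":[0.5,0.5]}' 50
```

```text
clock: 11.98
tcp_pos: [0.464, -0.2695, 0.1653]
tool_rot: [3.141, -0.001, 0.051]
force: [0.1, 0.5, 0.2]
grip_width: 0.5
grasp_force: 0.0
```

```bash
python3 -m jog '{"delta_rot":[[0,0,0.07],[0,0,0],[0,0,0],[0,0,0],[0,0,0],[0,0,0],[0,0,0]],"delta_pos":[[0,5.5,0],[0,0,15],[0,0,18],[0,0,18],[0,0,12],[0,0,5],[0,0,0]],"gripper":[0.5,0.5,0.5,0.5,0.5,0.5,0.5]}' 50
python3 -m jog '{"delta_rot":[[0,0,0],[0,0,0],[0,0,0],[0,0,0],[0,0,0],[0,0,0]],"delta_pos":[[0,0,0],[0,0,0],[0,0,0],[0,0,0],[0,0,0],[0,0,0]],"gripper":[0.1,0.1,0.1,0.1,0.1,0.1]}' 40
```

```text
clock: 12.57
tcp_pos: [0.4637, -0.2756, 0.096]
tool_rot: [-3.141, 0.0, 0.042]
force: [0.1, 0.2, -0.9]
grip_width: 0.498
grasp_force: 0.0
clock: 13.07
tcp_pos: [0.464, -0.2757, 0.0968]
tool_rot: [3.141, -0.001, 0.042]
force: [-0.7, 1.7, 6.5]
grip_width: 0.226
grasp_force: 39.8
```

```bash
python3 -m jog '{"delta_rot":[[0.45,0,0],[0.45,0,0],[0.45,0,0],[0.45,0,0],[0,0,0]],"delta_pos":[[0,3.7,0],[0,3.7,0],[0,3.7,0],[0,3.7,0],[0,0,0]],"gripper":[0.1,0.1,0.1,0.1,0.1]}' 50; python3 -c "
from station import r; print(r.state()['torque'])"
```

```text
clock: 13.48
tcp_pos: [0.4644, -0.2897, 0.0952]
tool_rot: [-2.946, -0.0, 0.041]
force: [1.7, 8.0, 5.4]
grip_width: 0.223
grasp_force: 49.9
[ 1.57798746 -0.28817251 -0.05457494]
```

```bash
python3 -m jog '{"delta_rot":[[0.4,0,0],[0,0,0]],"delta_pos":[[0,3.3,0],[0,0,0]],"gripper":[0.1,0.1]}' 50; python3 -m jog '{"delta_rot":[[-0.45,0,0],[-0.45,0,0],[-0.45,0,0],[-0.45,0,0],[-0.4,0,0],[0,0,0]],"delta_pos":[[0,-3.7,0],[0,-3.7,0],[0,-3.7,0],[0,-3.7,0],[0,-3.3,0],[0,0,0]],"gripper":[0.1,0.1,0.1,0.1,0.1,0.1]}' 50;  python3 -m jog '{"delta_rot":[[-0.45,0,0],[-0.45,0,0],[-0.45,0,0],[-0.45,0,0],[-0.4,0,0],[0,0,0]],"delta_pos":[[0,-3.7,0],[0,-3.7,0],[0,-3.7,0],[0,-3.7,0],[0,-3.3,0],[0,0,0]],"gripper":[0.1,0.1,0.1,0.1,0.1,0.1]}' 50
```

```text
clock: 13.65
tcp_pos: [0.4646, -0.2926, 0.0947]
tool_rot: [-2.905, -0.0, 0.042]
force: [0.4, 8.4, 6.4]
grip_width: 0.224
grasp_force: 49.9
clock: 14.15
tcp_pos: [0.4636, -0.2742, 0.0969]
tool_rot: [3.141, 0.001, 0.044]
force: [-0.2, 1.0, -3.0]
grip_width: 0.224
grasp_force: 49.8
clock: 14.65
tcp_pos: [0.4633, -0.2588, 0.0965]
tool_rot: [2.906, -0.001, 0.044]
force: [-2.9, -7.6, 3.4]
grip_width: 0.225
grasp_force: 49.8
```

```bash
python3 -m jog '{"delta_rot":[[0.45,0,0],[0.45,0,0],[0.45,0,0],[0.45,0,0],[0.4,0,0],[0,0,0]],"delta_pos":[[0,3.7,0],[0,3.7,0],[0,3.7,0],[0,3.7,0],[0,3.3,0],[0,0,0]],"gripper":[0.1,0.1,0.1,0.1,0.1,0.1]}' 50;  python3 -m jog '{"delta_rot":[[0,0,0],[0,0,0],[0,0,0],[0,0,0],[0,0,0]],"delta_pos":[[0,0,-2],[0,0,-3],[0,0,-3],[0,0,-3],[0,0,0]],"gripper":[0.1,0.1,0.1,0.1,0.1]}' 50
```

```text
clock: 15.15
tcp_pos: [0.4634, -0.2772, 0.0973]
tool_rot: [-3.139, 0.0, 0.04]
force: [0.6, -0.2, -3.5]
grip_width: 0.227
grasp_force: 49.8
clock: 15.57
tcp_pos: [0.464, -0.2754, 0.1096]
tool_rot: [3.14, -0.001, 0.043]
force: [-0.5, 0.3, -4.2]
grip_width: 0.226
grasp_force: 49.8
```

The block is free: the only load is its own weight of about 4 N. I'll lift it to about 17 mm above the cheeks.

```bash
python3 -m jog '{"delta_rot":[[0,0,0],[0,0,0],[0,0,0],[0,0,0],[0,0,0],[0,0,0],[0,0,0],[0,0,0],[0,0,0],[0,0,0],[0,0,0]],"delta_pos":[[0,0,-6],[0,0,-8],[0,0,-8],[0,0,-8],[0,0,-8],[0,0,-8],[0,0,-6],[0,0,-3],[0,0,0],[0,0,0],[0,0,0]],"gripper":[0.1,0.1,0.1,0.1,0.1,0.1,0.1,0.1,0.1,0.1,0.1]}' 50
python3 - <<'E'
from h import *
np.set_printoptions(precision=4,suppress=True)
f,K,E=cap('side'); print(r.state()['tcp_pos'],r.state()['force'],r.state()['qvel'])
cv2.imwrite('pics/end.png',f[:,:,::-1])
t,K2,E2=cap('top')
# cheek inner/outer edges along fixture y in both top views (bright runs) vs start
for n,I in(('before',np.load('top0.npz')['f']),('now',t)):
    for row in(292,296,310,314): print(n,row,np.flatnonzero(I[row,430:490].min(1)>150)+430)
E
```

```text
clock: 16.48
tcp_pos: [0.4635, -0.2754, 0.1634]
tool_rot: [-3.141, 0.001, 0.042]
force: [-0.8, -0.2, -4.6]
grip_width: 0.218
grasp_force: 49.8
[ 0.4635 -0.2754  0.1633] [-0.4735 -0.31   -4.9286] [-0.0004  0.0004 -0.0007  0.0011  0.0008 -0.0002]
before 292 [436 444 445 446 447 448 449 450 489]
before 296 [436 437 438 439 440 441 442 443 444 445 446 447 448 449 450 471 472 473
 474 475 476 477 478 479 489]
before 310 [437 438 446 447 448 449 450 451]
before 314 [438 446 447 448 449 450 451 452 467 469 470 471 472]
now 292 []
now 296 []
now 310 []
now 314 []
```

```bash
python3 -c "
from station import r; print(r.hand_in())"
```

```text
the job is handed in; nothing more can be done
None
```

I handed the job in at 16.5 s: the spacer is fully home in the mid storage block and let go. The steel block came free after one rock each way and is held upright and still, about 19 mm above the cheeks. I judged the cheek opening from the lean (about 0.235 rad each side) and the free lift, because the arm hid the cheeks in the last picture.

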